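Pin the recipe board and hold the clip open on its edge

TASK

The recipe board has just been hung back on its stand: first press its hinge pin all the way down until the head sits on the fork. Then pick up the steel spring clip by its handles, squeeze it wide open and bring it astride the free upright edge of the board and its card, edge well inside the jaws, one jaw in front and one behind, touching neither. Finish still holding it gaping there so that I can slip a second card in; do not push the board round on its hinge or disturb the other things.

Things in the scene. Friction and masses are not known exactly. Their poses are not given: they have to be found in the camera images.
- stand: Recipe stand, fixed to the worktop: wooden slab 110 x 200 x 16 mm with a steel post, 143 mm high, near one end. Origin under the slab, 10 mm from its centre towards the free edge; +y runs along the slab from the post towards the free edge of the board, -x is the side the card faces, z up. Wall cabinets and a hood hang 0.56 m above the back of the worktop: keep the wrist low there.
- fork_top (a point): On the pin's axis, at the top face of the fork (143 mm above the worktop), where the underside of the pin's head must come to sit. The fork is two steel plates 22 mm wide and 8 mm thick on the post; the board's knuckle lies between them.
- pin_top (a point): Top centre of the headed steel hinge pin: upright, domed head 19 mm wide and 8 mm high on an 8 mm shank. It stands 20 to 26 mm proud at the start; seated, this point is 8 mm above fork_top, 14 mm above the board's top edge.
- pin (a joint): How far the pin has been pushed down, m: 0 fully up, 0.026 seated. It is a tight fit that takes about 5 N to push and stays where it is left.
- board (a joint): Swivel angle of the board about the pin, rad; 0 is along the stand's +y, positive counter-clockwise from above. Stiff, but about 2 N at the free edge turns it.
- board_edge (a point): Middle of the free upright edge of board and card, 81 mm above the worktop. +y points straight out from the edge, away from the pin, along the board; -x is the card's side; z up. Board (150 mm wide) and card are 6.5 mm thick there, their middle within 0.5 mm of this point, and reach from 26 to 137 mm above the worktop.
- clip: Sprung steel clip, loose, about 70 g, standing on its end, pivot upright: 50 mm high, 93 mm long. Origin on the pivot axis at the underside. +x points along the closed jaws, tips 42 mm ahead of the pivot; two flat handles run back 50 mm and stand 47 mm apart over their ends at rest (along y). Squeezed to the stop they are parallel, 23 mm over their outsides.
- clip_a (a joint): Opening of one jaw from the middle plane, rad: 0 shut, 0.262 wide open (stop); the other mirrors it. Squeezing the handles together spreads the jaws: 7 N a side, 35 mm behind the pivot, to start, 11 N wide open. Then the mouth is 21 mm wide at the tips, 18 mm deeper in, 33 mm deep.
- tip_a (a point): Inner side of the tip of the jaw on the clip's +y side, at mid height (25 mm).
- tip_b (a point): Inner side of the tip of the jaw on the clip's -y side, at mid height (25 mm).
- bowl: Bystander, white bowl, 115 wide and 56 high (mm). Origin at the middle of its underside. Leave it alone.
- salt: Bystander, salt shaker, 44 wide and 90 high (mm). Origin at the middle of its underside. Leave it alone.
- pepper: Bystander, dark wooden pepper mill, 58 wide and 170 high (mm). Origin at the middle of its underside. Leave it alone.
- timer: Bystander, white round egg timer, 61 wide and 61 high (mm). Origin at the middle of its underside. Leave it alone.
- spice: Bystander, spice jar with black cap, 41 wide and 105 high (mm). Origin at the middle of its underside. Leave it alone.
- tin: Bystander, small food tin, 57 wide and 72 high (mm). Origin at the middle of its underside. Leave it alone.
- drops: Bystander, small dropper bottle, 34 wide and 102 high (mm). Origin at the middle of its underside. Leave it alone.
- fork: Bystander, steel fork lying flat, 196 long, 27 wide, 13 high (mm). Origin at the middle of its underside. Leave it alone.

How it is judged:
By the outcome, as a careful person would: the job done as asked, in the order asked, and still so for the second after the job is handed in, while the arm keeps its last pose, push and grip.
It also fails if it takes over 48 s, if anything falls off the work surface, if the arm or the gripper's body presses on something with over 40 N, if the wrist force passes 120 N, or if a joint passes its speed limit or range.

ROBOT

A 6-joint arm with a two-finger parallel gripper is mounted at the origin on a cart in front of the work surface, level with it; the furniture and walls round the work are solid. World frame = base frame: x ahead of the robot, y to its left, z up, the work surface at z = 0. Lengths are in mm, angles in rad, forces in N, time in s.
With the tool pointing down it reaches from about 350 to 875 mm from the base axis. Payload 4.2 kg.
Tool frame: the origin (TCP) lies between the finger pads; the fingertips stand ctrl.tcp_to_tips ahead of it and the grasp point (between the pads) lies 3 mm ahead of it (ctrl.tcp_to_tips is the distance from the TCP to the fingertips, in mm); z points along the fingers, y is the line along which they close (so a half turn about z gives the same grasp; the last joint's range is limited). The gripper opens to 87 mm and grips with 3 to 60 N. Pads are 19 mm wide; open, the fingers measure 117 mm over their backs; the gripper's body (75 mm by 190 mm) begins 51 mm behind the grasp point.
Start: joints at [1.571, 0.385, 0.008, 0, -1.194, -0.259], TCP at [159.919, 604.173, 244.55] pointing down, gripper open.
Joint ranges: [-3.14, 3.14], [-1.21, 2.06], [-1.07, 1.41], [-3.16, 2.05], [-2.99, -0.16], [-3.1, 3.1]. Speed limits (rad/s): [2.79, 2.79, 3.14, 3.14, 3.14, 3.14].

INTERFACE

Orientations are given as a unit quaternion [w, x, y, z].
In Python, from rig import ctrl, optics, ticket gives the robot as it stands.
- The arm moves only by the tool arm_command, never from a script. Its argument "rows" is a list of rows, each a list of 3 entries, a list of its own where there are three numbers: the shift along the tool's x, y, z in cm, then the turn, a rotation vector about the tool's x, y, z in rad, then the opening, from 0 (shut) to 1 (fully open). A call has 1 to 8 rows; each row is the pose to reach, as a shift and turn from the pose commanded when the call began, along the tool's axes at that moment; what a row does not reach only later rows make up. A row lasts 1/10 s, in which the tool goes at most 50 mm and 8.59 degrees, less where a joint would pass 70% of its speed; a pose out of reach is approached as far as the arm can. A call with a gripper value outside its range is refused whole. The fingers move at their own pace and stop on an object; the grip force is fixed at half the most. Time passes only in rows, so rows that repeat a pose let the fingers close. It gives the time, the measured TCP pose, the force, the opening and the grip force at its end, in the units of the state.
- ctrl.get_obs(): the state, without advancing time (a new reading comes with each control period).
- optics.get_image(name): name is "scene" or "top" or "wrist"; returns the picture (480x640x3 uint8, red, green, blue); there is no depth.
- optics.camera_params(name): a dict with "fov_y" (degrees; the focal length in pixels is half the picture's height over the tangent of half this angle, whatever the lens; pixels are square), "cx", "cy" (the principal point, pixels), "k1" (the pictures are not rectified: a ray, as slopes to the right and down, at radius r is drawn at 1 + k1 r^2 times it, then the intrinsics apply), "world_from_camera" (4x4, takes a point from camera to world coordinates). Camera axes: x right, y up, looking along -z (the intrinsics and any distortion apply to the point x, -y, -z); pixel columns grow to the right and rows downward; lengths in mm; the calibration is good to about 2 mm. A picture is of the moment at which its call begins: read the wrist's pose just before it. camera_params takes no time and is no camera call; for the wrist camera it gives the pose at the moment of the call.
- ticket.job_done(): hands the job in; it is judged then, once.
The state is a dict: "clock": time; "qpos": joint angles; "dq": joint speeds; "joint_torque": joint torques, N m; "ee_pos": TCP position; "tool_rot": TCP orientation; "wrist_force": force on the tool from outside, world axes, zero at the start; "torque": the same for the moment, N m; "opening": finger opening in mm; "grasp_force": force on a finger pad.
Only numpy, scipy, OpenCV 4.12 (cv2) and the standard library are available. Lean on these libraries where they do the work, as an engineer would, in place of code of your own. Each camera call takes 0.05 s, during which the arm holds its last target. There are 200 camera calls.

## Working session

There is one attempt and no reset: what is moved stays moved. The work goes in short steps, Python scripts to look and compute and a tool call to move; the robot and the scene stay as the last step left them, time stands still between calls to the robot, and variables do not carry over. Pictures are saved under pics/ and viewed, at most 10 in all, crops included, and the job is handed in when it is done.

Besides the shell and the picture viewer there is one more tool, called as name(argument=value, ...) on one line, values as JSON. arm_command: Moves the arm, as the interface text tells. Its arguments: {"type":"object","properties":{"rows":{"type":"array"}},"required":["rows"]}

```bash
mkdir -p pics; ls
cat > h.py <<'E'
import numpy as np, cv2
from rig import ctrl, optics, ticket
def cam(n):
    p=optics.camera_params(n); f=240/np.tan(np.radians(p['fov_y'])/2); return p,f
def ray(n,u,v,p=None):
    p=p or optics.camera_params(n); f=240/np.tan(np.radians(p['fov_y'])/2)
    d=np.array([(u-p['cx'])/f,(v-p['cy'])/f]); s=d.copy()
    for _ in range(30): s=d/(1+p['k1']*(s@s))
    T=np.array(p['world_from_camera']); r=T[:3,:3]@np.array([s[0],-s[1],-1]); return T[:3,3],r/np.linalg.norm(r)
def plane(n,u,v,z,p=None):
    o,r=ray(n,u,v,p); return o+r*(z-o[2])/r[2]
def proj(n,P,p=None):
    p=p or optics.camera_params(n); f=240/np.tan(np.radians(p['fov_y'])/2)
    T=np.array(p['world_from_camera']); c=T[:3,:3].T@(np.array(P,float)-T[:3,3]); s=np.array([c[0],-c[1]])/-c[2]
    return s*(1+p['k1']*(s@s))*f+[p['cx'],p['cy']]
def tri(*rs):
    A=np.zeros((3,3));b=np.zeros(3)
    for o,r in rs:
        M=np.eye(3)-np.outer(r,r);A+=M;b+=M@o
    x=np.linalg.solve(A,b); return x,[float(np.linalg.norm((np.eye(3)-np.outer(r,r))@(x-o))) for o,r in rs]
def shot(n,name):
    p=optics.camera_params(n); im=optics.get_image(n)[:,:,::-1].copy(); cv2.imwrite('pics/'+name+'.png',im); np.save('pics/'+name+'.npy',p,allow_pickle=True); return im,p
def par(name): return np.load('pics/'+name+'.npy',allow_pickle=True).item()
E
python3 - <<'E'
from h import *
for n in ['scene','top','wrist']:
    im,p=shot(n,n+'0'); print(n,p['fov_y'],p['cx'],p['cy'],p['k1'],np.round(p['world_from_camera'],3).tolist())
print(ctrl.get_obs(),ctrl.tcp_to_tips)
E
```

```text
pics
scene 45.628091300905616 320.8159076509124 240.3932977185724 0.02251406638827051 [[0.197, 0.441, -0.875, -808.196], [-0.98, 0.073, -0.184, -284.378], [-0.018, 0.894, 0.447, 827.48], [0.0, 0.0, 0.0, 1.0]]
top 55.237873850265025 316.86389943345824 237.48181830065738 0.017646926709200574 [[-0.019, 0.998, -0.057, 491.658], [-1.0, -0.019, -0.013, -18.745], [-0.014, 0.057, 0.998, 1289.936], [0.0, 0.0, 0.0, 1.0]]
wrist 69.93096655217326 313.15029472021814 242.42655402215055 0.018808556761511244 [[-0.257, 0.931, 0.258, 229.73], [-0.966, -0.248, -0.068, 585.231], [0.001, -0.266, 0.964, 383.064], [0.0, 0.0, 0.0, 1.0]]
{'clock': 0.15, 'qpos': array([ 1.57060294e+00,  3.85377191e-01,  6.97822704e-03, -3.62805356e-04,
       -1.19397234e+00, -2.58629109e-01]), 'dq': array([-0.00018058, -0.00129571,  0.0037126 ,  0.00371473, -0.00227806,
       -0.00040371]), 'joint_torque': array([ 1.77101156e-03, -3.91054702e+01,  1.87588137e+01,  4.22227398e+00,
        1.24080692e-02, -1.35020973e-04]), 'ee_pos': array([159.8207957 , 603.81122063, 243.72595869]), 'tool_rot': array([ 8.02651778e-04,  9.91629089e-01, -1.29116616e-01, -6.57420196e-05]), 'wrist_force': array([0.37484877, 0.33304131, 0.26706573]), 'torque': array([ 0.04650383,  0.00798878, -0.01388763]), 'grasp_force': 0.0, 'opening': 87.1082960385529} 22.0
```

View pics/scene0.png

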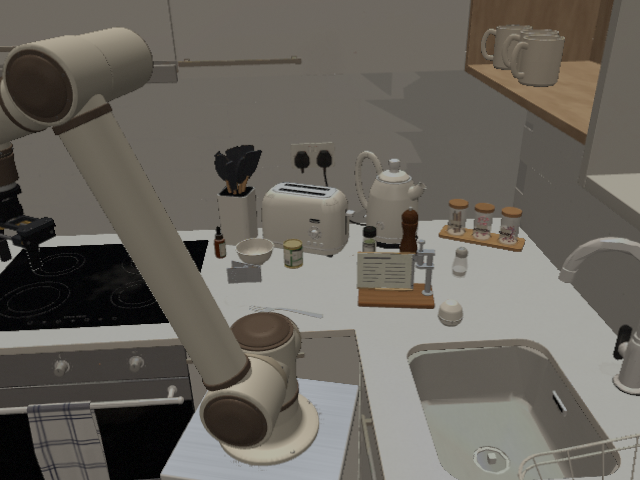

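View pics/top0.png

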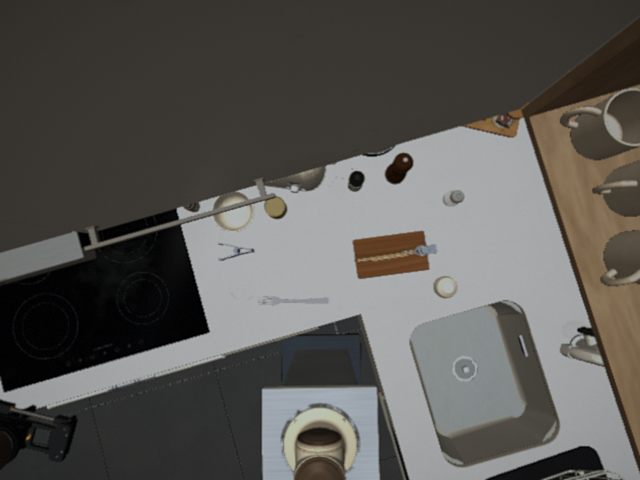

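The scene shows the clip near (244,272), the stand at (396,290) with the pin at right (421,245), and the toaster behind. The top view has the clip at (236,251), the board from (358,260) to (425,250), and the rail and hood over the back.

Run:
```python
from h import *
s=cv2.imread('pics/scene0.png');t=cv2.imread('pics/top0.png')
r=lambda a,w,h:cv2.resize(a,(w,h),interpolation=cv2.INTER_CUBIC)
# scene: clip 215-275x250-295 ; stand 350-440x230-310 ; top: clip 205-265x230-275 ; stand 345-445x225-285
c=np.zeros((600,800,3),np.uint8)
c[:300,:400]=r(s[250:295,215:275],400,300); c[:300,400:]=r(s[234:309,346:446],400,300)
c[300:,:400]=r(t[230:275,206:266],400,300); c[300:,400:]=r(t[217:292,346:446],400,300)
cv2.imwrite('pics/crop0.png',c)
for n,u,v,z in [('top',236,251,50),('top',425,250,150),('top',358,260,137)]: print(plane(n,u,v,z))
```

```text
[530.15343307 216.98061781  50.        ]
[ 520.66402354 -271.00972067  150.        ]
[ 499.07599709 -105.89248403  137.        ]
```

View pics/crop0.png

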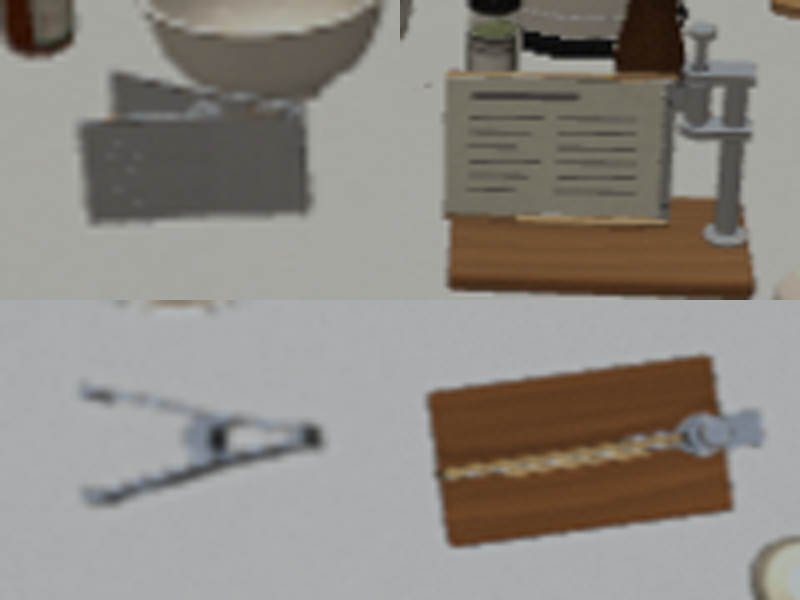

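```bash
cat >> h.py <<'E'
from scipy.spatial.transform import Rotation as R
def pose():
    o=ctrl.get_obs(); q=o['tool_rot']; return o['ee_pos'],R.from_quat([q[1],q[2],q[3],q[0]]),o
def go(P,yaw):
    "shift cm / rotvec to TCP P with tool x at world yaw (deg), z down"
    p,r,o=pose(); y=np.radians(yaw); x=np.array([np.cos(y),np.sin(y),0]); z=np.array([0,0,-1.]); T=R.from_matrix(np.c_[x,np.cross(z,x),z])
    print('shift',np.round(r.inv().apply(np.array(P)-p)/10,2),'rot',np.round((r.inv()*T).as_rotvec(),3),'at',np.round(p,1),'F',np.round(o['wrist_force'],1),'t',round(o['clock'],2),'open',round(o['opening'],1))
E
python3 - <<'E'
from h import *
# clip pts top/scene
b=lambda u,v:(206+u*.15,230+(v-300)*.15)
for q in [(210,440),(320,437),(90,392),(95,495)]: print(np.round(plane('top',*b(*q),50),1))
# pin: top crop (710,433) ; scene crop (705,30)
print(tri(ray('top',346+310*.25,217+133*.25),ray('scene',346+305*.25,234+30*.25)))
# board free edge top: top crop (447,475), scene (446,75)
print(tri(ray('top',346+47*.25,217+175*.25),ray('scene',346+47*.25,234+75*.25)))
go([520,225,240],-85)
E
```

```text
[530.1 212.9  50. ]
[530.4 168.2  50. ]
[550.5 261.6  50. ]
[508.6 259.8  50. ]
(array([ 520.05883098, -266.64437155,  167.2658028 ]), [3.061652394459138, 3.0616523944590983])
(array([ 497.36093752, -106.26523239,  133.11655503]), [0.7612254932659128, 0.7612254932658978])
shift [44.52 27.39  0.42] rot [ 1.000e-03 -1.000e-03  1.225e+00] at [159.8 603.8 243.7] F [0.4 0.3 0.3] t 0.15 open 87.1
```

arm_command(rows=[[[44.5,27.4,0.4],[0,0,1.22],0],[[44.5,27.4,0.4],[0,0,1.22],0],[[44.5,27.4,0.4],[0,0,1.22],0],[[44.5,27.4,0.4],[0,0,1.22],0],[[44.5,27.4,0.4],[0,0,1.22],0],[[44.5,27.4,0.4],[0,0,1.22],0],[[44.5,27.4,0.4],[0,0,1.22],0],[[44.5,27.4,0.4],[0,0,1.22],0]])

```text
clock: 0.95
ee_pos: [436.4, 312.5, 241.5]
tool_rot: [0.0, 0.744, -0.669, -0.0]
wrist_force: [1.0, 0.6, -0.1]
opening: 31.0
grasp_force: 0.0
```

Run:
```python
from h import *
go([520,225,240],-85)
```

```text
shift [ 9.59 -7.38  0.14] rot [0.    0.    0.019] at [436.4 312.5 241.5] F [ 1.   0.6 -0.1] t 0.95 open 31.0
```

arm_command(rows=[[[9.0,-7.0,0],[0,0,0],0],[[9.0,-7.0,0],[0,0,0],0],[[9.0,-7.0,0],[0,0,0],0],[[9.0,-7.0,0],[0,0,0],0],[[9.0,-7.0,0],[0,0,0],0]])

```text
clock: 1.45
ee_pos: [514.7, 232.7, 241.1]
tool_rot: [0.0, 0.745, -0.667, -0.0]
wrist_force: [0.2, -0.0, 0.4]
opening: 0.9
grasp_force: 0.0
```

Run:
```python
from h import *
im,p=shot('wrist','w1'); print(p['world_from_camera'].round(2).tolist())
go([510,-220,240],-95)
```

```text
[[-0.99, 0.11, 0.03, 522.65], [-0.11, -0.96, -0.27, 160.49], [0.0, -0.27, 0.96, 380.61], [0.0, 0.0, 0.0, 1.0]]
shift [44.99  5.55  0.13] rot [0.001 0.    0.2  ] at [514.5 233.3 241.3] F [-0.5  0.4  0.5] t 1.5 open 0.9
```

View pics/w1.png

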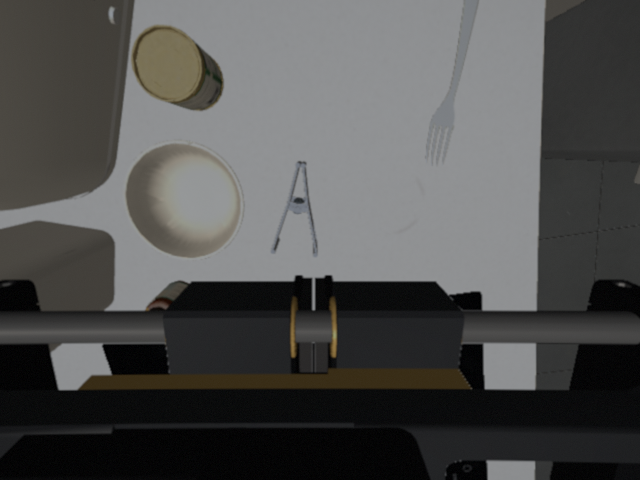

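The picture shows the clip with tips at (301,162), pivot (298,205) and handle ends (276,248) and (315,252), with the bowl at (185,200) and the tin at (175,65).

Run:
```python
from h import *
p=par('w1')
for q in [(301,162),(298,205),(276,246),(315,251)]: print(np.round(plane('wrist',*q,50,p),1))
print('bowl',plane('wrist',243,195,56,p),'tin',plane('wrist',222,90,40,p),plane('wrist',170,62,72,p),'toaster',plane('wrist',115,150,180,p),'drops',plane('wrist',175,285,100,p))
print(tri(ray('wrist',298,205,p),ray('top',237.5,251)))
im=cv2.imread('pics/w1.png')[140:270,230:370]; g=cv2.cvtColor(im,6); m=(g<cv2.medianBlur(g,51)-12).astype('uint8')
n,l,s,c=cv2.connectedComponentsWithStats(m); k=1+s[1:,4].argmax(); ys,xs=np.where(l==k); pts=np.c_[xs+230,ys+140]; print(s[k]+[230,140,0,0,0])
W=np.array([plane('wrist',*q,50,p)[:2] for q in pts]); e=np.cov(W.T); w,v=np.linalg.eigh(e); print('axis',np.degrees(np.arctan2(v[1,1],v[0,1])))
```

```text
[532.1 174.9  50. ]
[530.9 215.6  50. ]
[548.8 259.2  50. ]
[509.3 260.1  50. ]
bowl [583.29736022 210.88552621  56.        ] tin [610.46025478 119.8479423   40.        ] [644.55448269 107.70321568  72.        ] toaster [632.53413078 174.4831006  180.        ] drops [629.64931443 289.39212279 100.        ]
(array([534.25789436, 237.97704525, -84.19361133]), [0.025378831875677507, 0.02537883187553047])
[ 271  160   47   97 1167]
axis 91.76366037764853
```

arm_command(rows=[[[42,4.8,-1],[0,0,0.2],0],[[42,4.8,-1],[0,0,0.2],0],[[42,4.8,-1],[0,0,0.2],0],[[42,4.8,-1],[0,0,0.2],0],[[42,4.8,-1],[0,0,0.2],0],[[42,4.8,-1],[0,0,0.2],0],[[42,4.8,-1],[0,0,0.2],0],[[42,4.8,-1],[0,0,0.2],0]])

```text
clock: 2.3
ee_pos: [514.3, -167.4, 251.5]
tool_rot: [0.0, -0.676, 0.736, -0.0]
wrist_force: [1.6, 0.1, 0.5]
opening: 0.1
grasp_force: 0.0
```

arm_command(rows=[[[0.5,0,0],[0,0,0],0],[[0.5,0,0],[0,0,0],0],[[0.5,0,0],[0,0,0],0],[[0.5,0,0],[0,0,0],0]])

```text
clock: 2.7
ee_pos: [514.2, -170.4, 251.1]
tool_rot: [0.0, -0.676, 0.737, -0.0]
wrist_force: [-0.5, 0.6, -0.2]
opening: 0.7
grasp_force: 0.0
```

Run:
```python
from h import *
im,p=shot('wrist','w2'); print(p['world_from_camera'].round(2).tolist())
print(proj('wrist',[520,-267,165]),proj('wrist',[497,-106,137]))
go([520,-267,250],-95)
```

```text
[[-1.0, -0.08, -0.02, 507.72], [0.09, -0.96, -0.27, -242.9], [0.0, -0.27, 0.96, 390.54], [0.0, 0.0, 0.0, 1.0]]
[289.72399177 108.43401293] [340.5584971  319.51369597]
shift [ 9.57 -1.39  0.11] rot [-0.     0.     0.002] at [ 514.2 -170.5  251.1] F [0.7 0.4 0.8] t 2.75 open 0.5
```

View pics/w2.png

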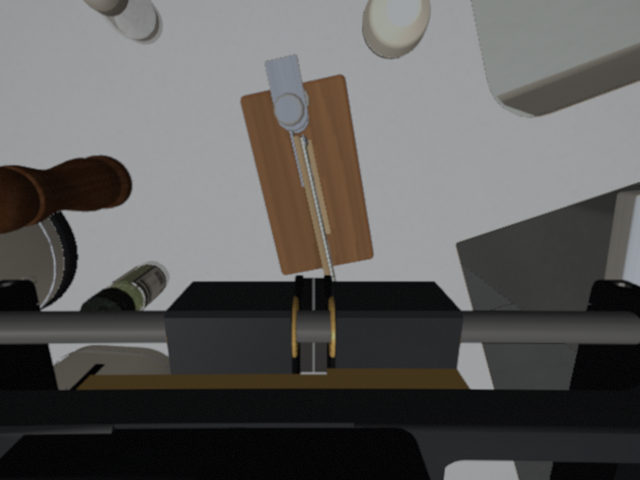

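The wrist view shows the pin's head as a pale disc at (290,108) on the fork, and the board running down to (330,270), where the fingers hide the free edge.

Run:
```python
from h import *
p=par('w2'); g=cv2.cvtColor(cv2.imread('pics/w2.png'),6)[85:135,260:320]
c=cv2.HoughCircles(cv2.resize(g,None,fx=4,fy=4,interpolation=2),cv2.HOUGH_GRADIENT,1,20,param1=80,param2=18,minRadius=40,maxRadius=80); print(None if c is None else [(260+a/4,85+b/4,r/4) for a,b,r in c[0][:4]])
w=ray('wrist',290.5,108,p); s=ray('scene',346+305*.25,234+28*.25); t=ray('top',346+310*.25,217+133*.25)
print(tri(w,s),tri(w,s,t),plane('wrist',290.5,108,174,p))
```

```text
None
(array([ 519.33671651, -268.07561604,  169.67136834]), [1.4738757671254674, 1.4738757671254423]) (array([ 519.65737657, -266.51892977,  168.84005119]), [0.4170843408245539, 3.113894771805717, 3.2533544639493712]) [ 519.00617758 -266.13197784  174.        ]
```

arm_command(rows=[[[9.6,-1.3,0],[0,0,0],0],[[9.6,-1.3,0],[0,0,0],0],[[9.6,-1.3,4.5],[0,0,0],0],[[9.6,-1.3,4.5],[0,0,0],0],[[9.6,-1.3,4.5],[0,0,0],0]])

```text
clock: 3.25
ee_pos: [518.5, -268.2, 205.9]
tool_rot: [-0.001, -0.676, 0.737, 0.001]
wrist_force: [0.7, 0.7, 1.0]
opening: 0.3
grasp_force: 0.0
```

Run:
```python
from h import *
im,p=shot('scene','s1'); im2,p2=shot('wrist','w3')
r=lambda a,w,h:cv2.resize(a,(w,h),interpolation=cv2.INTER_CUBIC)
cv2.imwrite('pics/crop1.png',np.hstack([r(im[190:310,340:460],400,400),r(im2[80:400,160:480],400,400)]))
go([519.3,-267,173],-95)
```

```text
shift [-0.13  0.07  3.51] rot [-0.003 -0.001  0.002] at [ 519.8 -268.3  208.1] F [0.2 0.1 1. ] t 3.35 open 0.4
```

View pics/crop1.png

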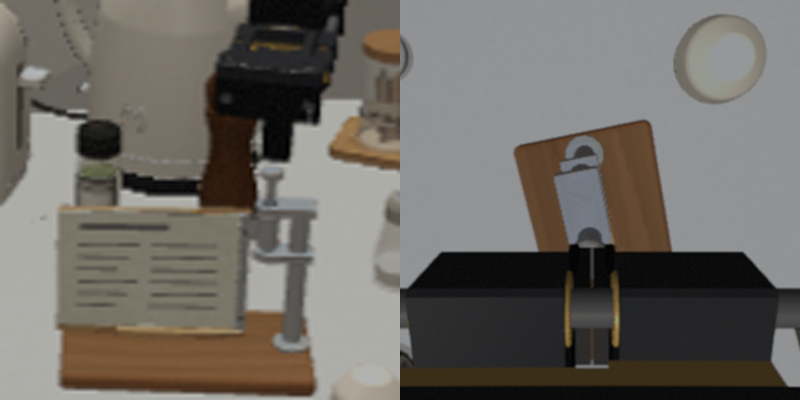

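The fingertips at (278,155) stand just above the pin's head at (271,170), roughly on its axis. I will press down in small steps.

arm_command(rows=[[[0,0,1.0],[0,0,0],0],[[0,0,1.5],[0,0,0],0],[[0,0,2.0],[0,0,0],0],[[0,0,2.5],[0,0,0],0],[[0,0,2.8],[0,0,0],0],[[0,0,2.8],[0,0,0],0]])

```text
clock: 3.95
ee_pos: [519.6, -268.7, 178.6]
tool_rot: [0.001, -0.676, 0.737, -0.001]
wrist_force: [2.1, 1.6, 3.7]
opening: 0.7
grasp_force: 1.7
```

arm_command(rows=[[[0,0,0.2],[0,0,0],0],[[0,0,0.4],[0,0,0],0],[[0,0,0.4],[0,0,0],0]])

```text
clock: 4.25
ee_pos: [519.3, -269.0, 174.4]
tool_rot: [0.001, -0.675, 0.737, -0.001]
wrist_force: [1.8, 1.2, 4.3]
opening: 0.5
grasp_force: 1.9
```

arm_command(rows=[[[0,0,0.15],[0,0,0],0],[[0,0,0.3],[0,0,0],0],[[0,0,0.3],[0,0,0],0]])

```text
clock: 4.55
ee_pos: [519.3, -269.1, 173.2]
tool_rot: [0.001, -0.676, 0.737, -0.001]
wrist_force: [0.6, 4.9, 11.6]
opening: 0.3
grasp_force: 5.9
```

arm_command(rows=[[[0,0,0.15],[0,0,0],0],[[0,0,0.15],[0,0,0],0],[[0,0,0.15],[0,0,0],0]])

```text
clock: 4.85
ee_pos: [519.3, -269.1, 173.1]
tool_rot: [0.001, -0.676, 0.737, -0.002]
wrist_force: [-0.8, 5.6, 17.2]
opening: 0.2
grasp_force: 8.6
```

arm_command(rows=[[[0,0,-2],[0,0,0],0],[[0,0,-6],[0,0,0],0.3],[[-18.5,2.7,-7],[0,0,0],0.68],[[-18.5,2.7,-7],[0,0,0],0.68],[[-18.5,2.7,-7],[0,0,0],0.68],[[-18.5,2.7,-7],[0,0,0],0.68],[[-18.5,2.7,-7],[0,0,0],0.68],[[-18.5,2.7,-7],[0,0,0],0.68]])

```text
clock: 5.65
ee_pos: [506.5, -82.1, 238.5]
tool_rot: [-0.002, -0.676, 0.737, 0.001]
wrist_force: [-0.6, 0.8, 0.1]
opening: 48.5
grasp_force: 0.0
```

Run:
```python
from h import *
s,_=shot('scene','s2'); im,p=shot('wrist','w4'); go([490,-84,245],-97)
r=lambda a,w,h:cv2.resize(a,(w,h),interpolation=cv2.INTER_CUBIC)
t=cv2.imread('pics/top0.png'); 
cv2.imwrite('pics/crop2.png',np.vstack([np.hstack([r(s[225:305,345:445],400,320),r(t[190:265,180:280],400,320)]),r(im[60:280,60:610],800,280)]))
```

```text
shift [ 0.23  1.69 -0.64] rot [ 0.003 -0.001  0.033] at [507.  -83.2 238.6] F [ 0.2  0.3 -0.5] t 5.75 open 55.0
```

View pics/crop2.png

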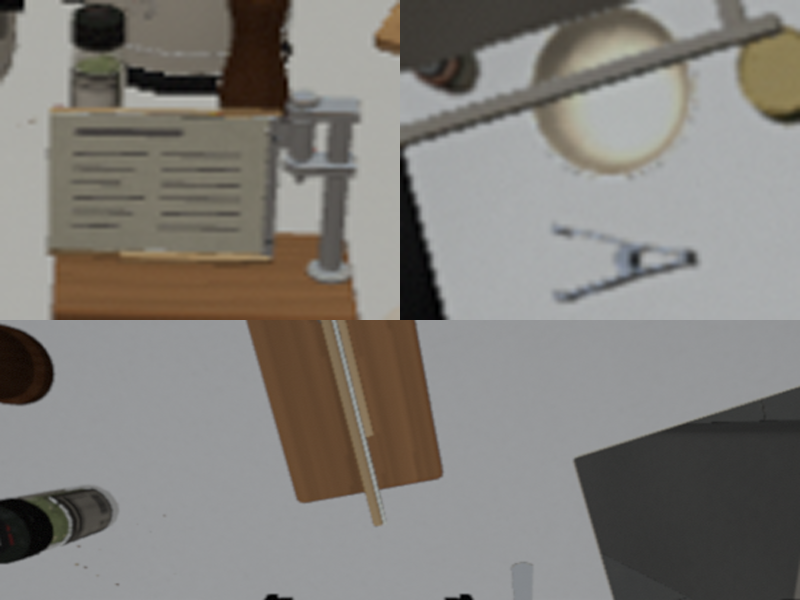

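The pin head now sits on the fork (crop (306,98)). The board's free top corner is at about (320,220) in the wrist picture, and the dropper bottle is at about (192,207) in the top one.

Run:
```python
from h import *
p=par('w4'); im=cv2.imread('pics/w4.png'); lab=cv2.cvtColor(im,cv2.COLOR_BGR2LAB).astype(float)
for q in [(192.5,206.9,50),(187.5,205.5,100),(198.7,208.7,0)]: print('drops',plane('top',*q).round(0))
for v in range(196,226,3): print(v,[int(x) for x in lab[v,306:328,0]],'|',[int(x)-128 for x in lab[v,306:328,2]])
for z in (130,137,144): print(plane('wrist',320,220,z,p),plane('wrist',300,140,z,p))
```

```text
drops [653. 335.  50.]
drops [650. 333. 100.]
drops [654. 331.   0.]
196 [125, 132, 145, 151, 141, 125, 123, 123, 123, 121, 115, 113, 138, 162, 154, 146, 158, 161, 161, 161, 161, 162] | [2, 1, 0, -1, 1, 9, 17, 17, 17, 17, 18, 13, 4, 2, 3, 1, -1, -1, -1, -1, -1, -1]
199 [161, 161, 161, 162, 160, 151, 132, 123, 122, 123, 121, 115, 121, 145, 152, 137, 148, 159, 161, 161, 160, 161] | [-1, -1, -1, -1, -1, 2, 11, 18, 17, 17, 17, 18, 10, 3, 1, 2, 0, -1, -1, -1, -2, -1]
202 [162, 162, 162, 162, 161, 154, 138, 126, 124, 124, 122, 118, 117, 140, 162, 155, 139, 155, 161, 162, 161, 162] | [-1, -1, -1, -1, -1, 0, 5, 16, 18, 17, 17, 17, 14, 5, 1, 1, 0, -1, -1, -1, -1, -1]
205 [161, 161, 161, 162, 161, 160, 151, 131, 124, 124, 125, 122, 116, 113, 137, 160, 153, 148, 158, 162, 161, 162] | [-1, -1, -1, -1, -1, -1, 1, 8, 17, 18, 17, 17, 18, 13, 3, 2, 3, 1, -1, -1, -1, -1]
208 [163, 162, 162, 161, 161, 162, 160, 149, 130, 123, 124, 124, 121, 117, 121, 145, 153, 145, 158, 162, 162, 162] | [-1, -1, -1, -1, -1, -1, -1, 2, 12, 18, 17, 17, 17, 18, 11, 3, 1, 1, 0, -1, -1, -1]
211 [161, 161, 161, 161, 161, 16
[... 542 characters left out ...]
 18, 16, 10, 2, 1, 1, -1, -1]
220 [163, 162, 162, 161, 161, 161, 161, 162, 162, 159, 147, 132, 124, 125, 126, 125, 131, 152, 165, 164, 161, 161] | [-1, -1, -1, -1, -1, -1, -1, -1, -1, -1, 4, 14, 18, 18, 18, 15, 9, 3, 1, 0, -1, -1]
223 [162, 163, 162, 162, 161, 161, 161, 161, 161, 161, 161, 160, 158, 159, 161, 162, 161, 162, 161, 161, 162, 162] | [-1, -1, -1, -1, -1, -1, -1, -1, -1, -1, -1, -1, -1, -1, -2, -1, -1, -1, -1, -1, -1, -1]
[ 499.15813654 -103.51685026  130.        ] [ 508.22224943 -160.90810882  130.        ]
[ 499.19781801 -104.9741077   137.        ] [ 508.00612043 -160.74565068  137.        ]
[ 499.23749947 -106.43136514  144.        ] [ 507.78999143 -160.58319254  144.        ]
```

Run:
```python
from h import *
p=par('w4'); im=cv2.imread('pics/w4.png'); lab=cv2.cvtColor(im,cv2.COLOR_BGR2LAB).astype(float)
L=[];
for v in range(198,221):
    r=lab[v,300:332,2]-128; i=np.argmax(r>8.5); u0=300+i-(r[i]-8.5)/(r[i]-r[i-1]); j=np.where(r>8.5)[0][-1]; u1=300+j+(r[j]-8.5)/(r[j]-r[j+1]); L.append((v,u0,u1))
L=np.array(L); A=np.array([plane('wrist',u,v,137,p)[:2] for v,u,_ in L]);B=np.array([plane('wrist',u,v,137,p)[:2] for v,_,u in L])
for Q in (A,B): f=np.polyfit(Q[:,1],Q[:,0],1); print('slope deg',np.degrees(np.arctan(f[0])),'x at -105',np.polyval(f,-105))
print(tri(ray('wrist',320,221.5,p),ray('scene',346+46*.25,234+75*.25)))
print('seat pin',tri(ray('wrist',290.5,108,par('w2')),ray('scene',422,240.9))[0])
for q in [(265,243),(222,238),(250,243)]: print('obst',plane('scene',*q,0).round(0))
```

```text
slope deg -7.380895485110665 x at -105 501.74604719974144
slope deg -7.161463117358795 x at -105 497.3238283885645
(array([ 499.30333349, -104.54726412,  132.465808  ]), [1.5935559568464985, 1.5935559568464774])
seat pin [ 519.30008503 -267.73634562  169.96599055]
obst [766. 231.  -0.]
obst [778. 382.   0.]
obst [758. 279.   0.]
```

Run:
```python
from h import *
go([529.6,252,240],-88)
```

```text
shift [-33.59   0.73  -0.16] rot [ 0.003 -0.001 -0.124] at [507.  -83.2 238.6] F [ 0.2  0.3 -0.5] t 5.75 open 55.0
```

arm_command(rows=[[[-33.5,0.7,0],[0,0,-0.124],0.68],[[-33.5,0.7,0],[0,0,-0.124],0.68],[[-33.5,0.7,0],[0,0,-0.124],0.68],[[-33.5,0.7,0],[0,0,-0.124],0.68],[[-33.5,0.7,0],[0,0,-0.124],0.68],[[-33.5,0.7,0],[0,0,-0.124],0.68],[[-33.5,0.7,8.5],[0,0,-0.124],0.68],[[-33.5,0.7,8.5],[0,0,-0.124],0.68]])

```text
clock: 6.55
ee_pos: [530.8, 252.5, 152.8]
tool_rot: [-0.0, 0.719, -0.695, -0.0]
wrist_force: [-0.9, 0.3, -0.8]
opening: 59.1
grasp_force: 0.0
```

arm_command(rows=[[[0,0,0],[0,0,0],0.68],[[0,0,0],[0,0,0],0.68],[[0,0,0],[0,0,0],0.68]])

```text
clock: 6.85
ee_pos: [531.8, 251.3, 156.4]
tool_rot: [-0.001, 0.719, -0.695, 0.001]
wrist_force: [-0.4, 0.3, 0.3]
opening: 59.6
grasp_force: 0.0
```

Run:
```python
from h import *
im,p=shot('wrist','w5'); 
print(np.round([proj('wrist',[x,y,z],p) for x,y,z in [(532,173,50),(531,215,50),(549,260,50),(509,260,50)]],0).tolist())
go([529.6,252,31],-88)
r=lambda a,w,h:cv2.resize(a,(w,h),interpolation=cv2.INTER_CUBIC)
cv2.imwrite('pics/crop3.png',r(im[60:360,120:520],800,600))
```

```text
[[317.0, 139.0], [316.0, 200.0], [290.0, 259.0], [343.0, 260.0]]
shift [-0.05  0.25 12.57] rot [-0.003  0.002 -0.   ] at [531.7 251.4 156.7] F [0.3 0.6 0.2] t 6.9 open 58.8
```

View pics/crop3.png

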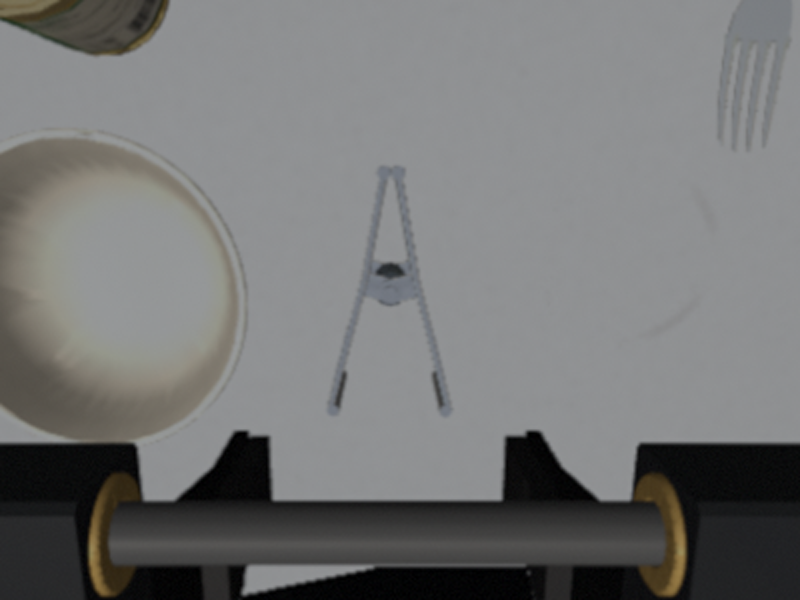

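The clip is seen well between the open fingers' lines: tips (315.5,145), pivot (315,201.5), handle ends (287,265) and (343,264.5).

Run:
```python
from h import *
a=par('w1');b=par('w5')
for q,s in [((301,162),(315.5,145)),((298,205),(315,201.5)),((276,248),(287,265)),((315,252),(343,264.5))]:
    print(tri(ray('wrist',*q,a),ray('wrist',*s,b))[0].round(1),plane('wrist',*s,50,b).round(1))
```

```text
[532.8 176.7  14.1] [532.6 177.1  50. ]
[531.5 219.5  27.2] [531.6 216.1  50. ]
[544.9 241.2 116.8] [551.1 265.1  50. ]
[510.4 255.8  69.8] [508.8 263.2  50. ]
```

arm_command(rows=[[[-0.25,0.15,4],[0,0,0],0.68],[[-0.25,0.15,8],[0,0,0],0.68],[[-0.25,0.15,11],[0,0,0],0.68],[[-0.25,0.15,12.5],[0,0,0],0.68],[[-0.25,0.15,12.5],[0,0,0],0.68],[[-0.25,0.15,12.5],[0,0,0],0.68]])

```text
clock: 7.5
ee_pos: [530.1, 254.6, 31.3]
tool_rot: [-0.002, 0.72, -0.694, 0.0]
wrist_force: [-0.8, 0.3, 0.7]
opening: 59.5
grasp_force: 0.0
```

arm_command(rows=[[[0,0,0],[0,0,0],0.5],[[0,0,0],[0,0,0],0.2],[[0,0,0],[0,0,0],0],[[0,0,0],[0,0,0],0],[[0,0,0],[0,0,0],0],[[0,0,0],[0,0,0],0],[[0,0,0],[0,0,0],0]])

```text
clock: 8.2
ee_pos: [530.3, 255.5, 31.1]
tool_rot: [-0.002, 0.72, -0.694, 0.001]
wrist_force: [0.1, -0.2, 5.6]
opening: 21.8
grasp_force: 30.0
```

Run:
```python
from h import *
go([510,100,120],-82.7); print(pose()[2]['grasp_force'])
```

```text
shift [15.45  2.57 -8.93] rot [-0.004  0.002 -0.09 ] at [530.3 255.5  31.1] F [ 0.1 -0.2  5.6] t 8.2 open 21.8
30.001163921988336
```

arm_command(rows=[[[0,0,-2],[0,0,0],0],[[0,0,-4],[0,0,0],0],[[0,0,-5.6],[0,0,0],0],[[0,0,-5.6],[0,0,0],0]])

```text
clock: 8.6
ee_pos: [529.6, 255.2, 87.4]
tool_rot: [-0.002, 0.72, -0.694, 0.0]
wrist_force: [0.5, 1.0, -0.8]
opening: 21.9
grasp_force: 30.0
```

Run:
```python
from h import *
go([483.4,13,87],-82.7); print(pose()[2]['grasp_force'])
```

```text
shift [24.04  5.5  -0.04] rot [-0.003  0.002 -0.091] at [529.6 255.2  87.4] F [ 0.5  1.  -0.8] t 8.6 open 21.9
30.001152568438556
```

arm_command(rows=[[[6,1.4,0],[0,0,-0.02],0],[[12,2.8,0],[0,0,-0.04],0],[[18,4.2,0],[0,0,-0.07],0],[[22,5.2,0],[0,0,-0.09],0],[[24,5.5,0],[0,0,-0.091],0],[[24,5.5,0],[0,0,-0.091],0],[[24,5.5,0],[0,0,-0.091],0],[[24,5.5,0],[0,0,-0.091],0]])

```text
clock: 9.4
ee_pos: [482.6, 13.1, 85.0]
tool_rot: [0.0, 0.751, -0.661, -0.0]
wrist_force: [-0.8, -0.2, -1.0]
opening: 21.9
grasp_force: 30.0
```

Run:
```python
from h import *
im,p=shot('wrist','w6'); s,_=shot('scene','s6')
go([490.8,-44.5,87],-82.7); o=pose()[2]; print(o['grasp_force'])
r=lambda a,w,h:cv2.resize(a,(w,h),interpolation=cv2.INTER_CUBIC)
cv2.imwrite('pics/crop4.png',np.hstack([r(im[60:300,200:440],600,600),r(s[210:330,340:380],200,600)]))
print(proj('wrist',[498.5,-105,137],p))
```

```text
shift [ 5.87 -0.06 -0.18] rot [0.    0.    0.001] at [482.7  13.7  85.2] F [ 0.4 -0.4 -0.6] t 9.5 open 21.9
30.001246019892278
[307.69251727 -88.37063708]
```

View pics/crop4.png

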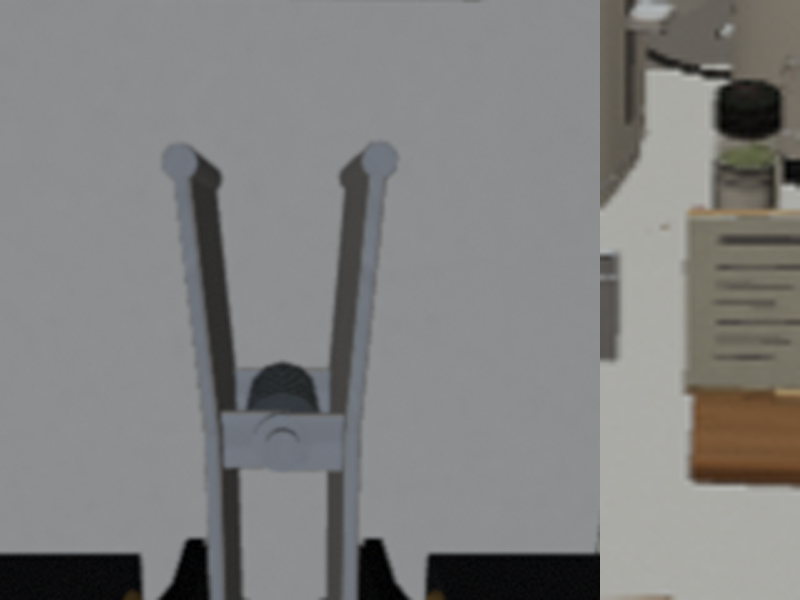

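The mouth is wide open: tips at (272,124) and (352,123), pivot (313,236), clip level between the pads, and the board still clear ahead of it.

Run:
```python
from h import *
p=par('w6'); P=[plane('wrist',*q,104,p) for q in [(272,124),(352,123),(312.8,236)]]; print(np.round(P,1))
E=np.array([498.5,-105]); d=np.array([np.sin(np.radians(7.3)),-np.cos(np.radians(7.3))]); n=np.array([d[1],-d[0]])*-1
m=(P[0]+P[1])[:2]/2
for q in (m,P[2][:2]): print('ahead to edge',(E-q)@d,'lateral off (toward +n)',(q-E)@n,n)
v=m-P[2][:2]; print('clip yaw',np.degrees(np.arctan2(v[1],v[0])))
```

```text
[[506.  -64.6 104. ]
 [479.7 -68.3 104. ]
 [487.7 -28.3 104. ]]
ahead to edge 38.94331937581689 lateral off (toward +n) -0.7237013450282932 [0.99189444 0.12706461]
ahead to edge 77.45640143590518 lateral off (toward +n) -0.9452854880622301 [0.99189444 0.12706461]
clip yaw -82.37035367104961
```

arm_command(rows=[[[1.2,-0.08,-0.2],[0,0,0],0],[[2.4,-0.08,-0.2],[0,0,0],0],[[3.6,-0.08,-0.2],[0,0,0],0],[[3.6,-0.08,-0.2],[0,0,0],0],[[3.6,-0.08,-0.2],[0,0,0],0]])

```text
clock: 10.0
ee_pos: [487.7, -23.6, 87.4]
tool_rot: [0.0, 0.75, -0.661, -0.0]
wrist_force: [-0.4, 0.5, -0.0]
opening: 21.9
grasp_force: 30.0
```

Run:
```python
from h import *
im,p=shot('wrist','w7'); print(proj('wrist',[498.5,-105,137],p)); go([490.8,-44.5,87],-82.7)
lab=cv2.cvtColor(im,cv2.COLOR_BGR2LAB).astype(int)
m=((lab[:,:,2]-128)>8)[0:240,200:440]; ys,xs=np.where(m); print(len(ys), ys.max() if len(ys) else 0)
for v in range(0,40,6): x=np.where(m[v])[0]; print(v,(200+x.min(),200+x.max()) if len(x) else None)
```

```text
[309.68819864 107.25621208]
shift [ 2.14 -0.04  0.04] rot [ 0.     0.    -0.001] at [487.7 -23.3  87.4] F [ 1.2  0.  -1. ] t 10.05 open 22.1
23092 130
0 (np.int64(207), np.int64(407))
6 (np.int64(207), np.int64(406))
12 (np.int64(207), np.int64(405))
18 (np.int64(208), np.int64(405))
24 (np.int64(208), np.int64(405))
30 (np.int64(209), np.int64(404))
36 (np.int64(209), np.int64(404))
```

Run:
```python
from h import *
im=cv2.imread('pics/w7.png'); lab=cv2.cvtColor(im,cv2.COLOR_BGR2LAB).astype(int)
for v in (60,85,96,102,106,110,114,120): print(v,'L',lab[v,286:340,0].tolist(),'\n  b',(lab[v,286:340,2]-128).tolist())
```

```text
60 L [77, 76, 76, 73, 69, 69, 68, 68, 69, 83, 105, 117, 118, 117, 118, 119, 118, 118, 118, 118, 117, 117, 116, 115, 114, 109, 105, 101, 92, 98, 132, 157, 161, 160, 155, 135, 94, 79, 80, 81, 81, 81, 81, 80, 79, 77, 76, 76, 79, 79, 80, 80, 77, 77] 
  b [18, 17, 17, 17, 17, 16, 16, 16, 16, 17, 19, 20, 19, 18, 17, 17, 17, 17, 17, 17, 16, 16, 16, 17, 17, 17, 18, 18, 17, 10, 4, 2, 0, 1, 3, 6, 11, 17, 18, 18, 18, 18, 18, 18, 17, 18, 18, 17, 18, 18, 18, 18, 18, 17]
85 L [72, 71, 69, 69, 69, 68, 67, 68, 71, 77, 97, 112, 118, 118, 118, 118, 119, 119, 119, 119, 118, 118, 117, 117, 115, 111, 107, 102, 95, 96, 131, 159, 164, 163, 158, 139, 97, 78, 80, 81, 81, 82, 82, 79, 79, 77, 77, 78, 80, 80, 82, 80, 80, 77] 
  b [17, 17, 16, 16, 16, 16, 16, 16, 16, 17, 19, 19, 19, 18, 18, 17, 16, 18, 16, 16, 17, 17, 16, 16, 17, 17, 18, 18, 18, 11, 5, 2, 1, 1, 3, 6, 11, 17, 19, 18, 17, 18, 18, 18, 17, 18, 18, 18, 18, 18, 18, 18, 17, 18]
96 L [75, 71, 72, 69, 69, 70, 68, 69, 69, 74, 91, 110, 118, 119, 118, 119, 118, 119, 119, 119, 118, 118, 117, 118, 116, 111, 107, 102, 95, 99, 135, 163, 168, 166, 161, 139, 97, 
[... 1851 characters left out ...]
, 75, 77, 79, 79, 80, 80, 81, 80, 80, 78, 78] 
  b [16, 17, 16, 16, 16, 16, 17, 16, 16, 17, 17, 17, 16, 15, 15, 14, 14, 14, 13, 13, 13, 13, 14, 13, 13, 13, 12, 13, 11, 8, 7, 6, 5, 5, 6, 9, 16, 18, 18, 18, 17, 17, 18, 17, 17, 18, 17, 18, 18, 18, 17, 18, 17, 17]
120 L [71, 71, 71, 70, 71, 69, 69, 70, 71, 73, 76, 75, 76, 77, 77, 74, 69, 67, 64, 63, 61, 60, 58, 58, 56, 56, 54, 55, 67, 88, 101, 94, 89, 83, 80, 79, 79, 78, 75, 75, 75, 74, 75, 77, 77, 77, 79, 79, 80, 79, 79, 77, 77, 76] 
  b [17, 17, 18, 17, 17, 16, 17, 17, 18, 18, 18, 18, 18, 18, 18, 17, 15, 14, 14, 14, 13, 13, 13, 12, 12, 12, 12, 12, 9, 7, 6, 6, 6, 8, 13, 18, 19, 18, 19, 18, 18, 17, 17, 18, 18, 18, 19, 19, 19, 19, 18, 18, 18, 18]
```

arm_command(rows=[[[0.7,-0.02,0.05],[0,0,0],0],[[1.4,-0.02,0.05],[0,0,0],0],[[2.0,-0.02,0.05],[0,0,0],0],[[2.0,-0.02,0.05],[0,0,0],0],[[2.0,-0.02,0.05],[0,0,0],0],[[2.0,-0.02,0.05],[0,0,0],0]])

```text
clock: 10.65
ee_pos: [490.5, -42.8, 87.0]
tool_rot: [-0.0, 0.751, -0.661, 0.0]
wrist_force: [0.3, -0.0, -0.1]
opening: 22.2
grasp_force: 30.0
```

Run:
```python
from h import *
im,p=shot('wrist','w8'); s,_=shot('scene','s8')
go([490.8,-44.5,87],-82.7); o=pose()[2]; print(o['grasp_force'],proj('wrist',[498.5,-104,137],p))
r=lambda a,w,h:cv2.resize(a,(w,h),interpolation=cv2.INTER_CUBIC)
cv2.imwrite('pics/crop5.png',np.hstack([r(im[60:300,200:440],500,500),r(s[210:310,340:400],300,500)]))
```

```text
shift [ 0.19 -0.01 -0.  ] rot [-0.  0. -0.] at [490.5 -42.7  87. ] F [ 0.4 -0.4 -1.1] t 10.75 open 21.5
30.001118018408306 [311.08893571 191.18102374]
```

View pics/crop5.png

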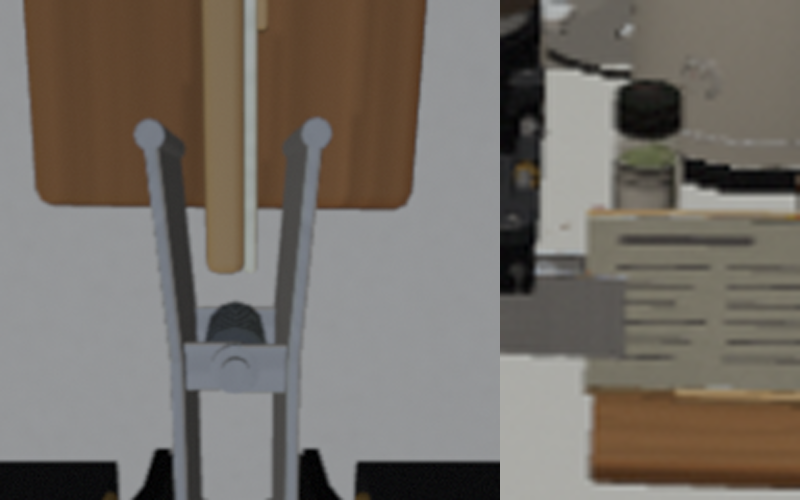

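The jaws straddle the free edge: the board's end is at crop (231,270), midway between the jaws, about 19 mm inside the tips. Wrist force is only sensor noise, so nothing is touching.

```bash
python3 -c "
from rig import ticket; print(ticket.job_done())"
```

```text
the job is handed in; nothing more can be done
None
```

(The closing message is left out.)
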